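# Unload the slide scanner's magazine

## Task

Open the slide scanner's lid by the bar on its front, past its balance point, and let go so that its gas struts carry it up and hold it fully open. Turn the carousel by the grip on its hub until the magazine that is full of slides clicks home under the loading opening, then lift that magazine out by its top bar and, without tipping or dropping it, stand it upright in the steel tray on the bench. Leave the lid open and the carousel clicked in, the empty magazine in its pocket, and the slide box, the bottle and the Petri dish where they are.

Things in the scene. Friction and masses are not known exactly. Their poses are not given: they have to be found in the camera images.
- scanner: White benchtop slide scanner, fixed. Origin on the carousel axis at bench level; x to the back (hinge, housing), y left, z up. Loader walls 118 high, front outside x=-158, sides y=+-146, struts y=+-154; housing x=196 to 311, 211 high (mm). Under the lid a fixed clear inner cover, top face 110 above the bench, keeps magazines in: they come out only through the loading opening at the front (-x).
- lid (a joint): Lid angle: 0 shut, grows as the front rises, stop at 1.48 rad (fully open). About 0.9 kg, no latch; about 3 N up at the bar starts it. Two gas struts: let go below about 0.46 rad (0.42 to 0.51 from case to case) it falls shut; above, they lift it, slowly at first, to the stop and hold it there (2 to 4 s). Lid top 146 mm above the bench when shut.
- lid_bar (a point): Middle of the lid's front bar: round steel, 14 mm thick, parallel to the scanner's y, free over 106 mm between two brackets, its centre 42 mm in front of the lid's front face (which reaches from 120 to 146 mm above the bench), free above and below. 134 mm above the bench when shut. Turns with the lid; axes parallel to the scanner's when shut.
- lid_hinge (a point): Middle of the lid's hinge axis, which is parallel to the scanner's y axis: 122 mm above the bench, 150 mm behind the carousel axis. With the lid shut the bar's centre is 350 mm in front of it and 12 mm above it.
- carousel (a joint): Carousel angle, positive counterclockwise from above, 0 at the start; turns endlessly. Spring detents every 1.571 rad take about 0.3 N m to leave; brought to within 0.1 rad of one and let go it clicks home, elsewhere friction holds it. Four pockets at 90 degrees, one at each side. +1.571 brings a magazine from the scanner's left (+y) to the opening, -1.571 one from its right (-y).
- carousel_grip (a point): Middle of the black bar grip on the carousel hub, on the axis, 108 mm above the bench: an upright plate 60 mm long, 12 mm thick, free from 82 to 120 mm above the bench. Below 112 mm keep within 55 mm of the axis (pockets and cover lie outside; nothing higher than 82 mm inside). Long side along the point's y axis, which is the scanner's y at carousel angle 0 and turns with the carousel.
- opening (a point): Middle of the loading opening in the inner cover, 93 mm in front of the carousel axis, 110 mm above the bench: 122 mm wide along the scanner's y, free from the front wall (inside x=-150) back to the hub and on to x=+55, so the hub grip stands in it. A magazine in the pocket there has its centre 90 mm in front of the axis, long side along the scanner's y.
- magazine_full: Magazine full of glass slides with white frosted ends: black carrier 86 (x) by 56 (y), 71 mm high, 0.11 to 0.2 kg. Origin: centre of underside. Top bar along x, 12 mm wide and high, centre 65 mm up; slides end 30 mm up. Stands loose in a pocket (floor 30 mm above the bench, walls 12 mm, 2 mm play) at the scanner's left or right, long side square to the radius.
- magazine_empty: A second magazine of the same size and make without slides (0.08 kg), in the pocket opposite; it stays in its pocket. Origin at the centre of its underside.
- tray: Open steel tray fixed to the bench, 190 mm (x) by 140 mm (y), 22 mm high, walls 4 mm, inner floor 4 mm above the bench. Origin at the centre of its underside.
- slide_box: Closed plastic slide box, 92 mm (x) by 172 mm (y) by 34 mm high, loose on the bench; leave it alone.
- oil_bottle: Small amber bottle, 44 mm thick, 85 mm high, loose on the bench; leave it alone.
- petri_dish: Closed glass Petri dish, 92 mm across, 18 mm high, loose on the bench; leave it alone.
Not all that is in view belongs to the job. Several things have the shape of the tray; the one meant has the colours described above.

How it is judged:
On the way, in this order (a step that is already met when the one before it is completed fails the run):
1. the lid stands fully open on its struts, let go (value of joint lid above 1.35 rad and contact force between the fingers and lid below 0.1 N), for 0.3 s.
2. the carousel has clicked in with the full magazine under the loading opening, hub let go (horizontal distance between magazine_full and opening below 0.015 m and (value of joint carousel between 1.4908 and 1.6508 rad or value of joint carousel between -1.6508 and -1.4908 rad or value of joint carousel between 4.6324 and 4.7924 rad or value of joint carousel between -4.7924 and -4.6324 rad) and height (world z) of magazine_full below 0.04 m and velocity of joint carousel between -0.1 and 0.1 rad/s and contact force between the fingers and carousel below 0.1 N and value of joint lid above 1.35 rad), for 0.2 s.
3. the full magazine has been lifted clear, up through the opening (height (world z) of magazine_full above 0.115 m and value of joint lid above 1.35 rad), for 0.1 s.
At the end, for the whole second after the job is handed in: The full magazine stands upright (within 0.08 rad) and at rest on the tray's floor (its underside within 4 mm of it, inside the walls); the lid is above 1.35 rad, held by its struts; the carousel rests within 0.08 rad of the detent it was turned to; the empty magazine stands upright in its pocket (horizontal distance between magazine_full and tray below 0.085 m and z of magazine_full in the frame of tray below 0.008 m and angle between each of magazine_full, magazine_empty's own z axis and vertical below 0.08 rad and linear speed of magazine_full below 0.02 m/s and value of joint lid above 1.35 rad and (value of joint carousel between 1.4908 and 1.6508 rad or value of joint carousel between -1.6508 and -1.4908 rad or value of joint carousel between 4.6324 and 4.7924 rad or value of joint carousel between -4.7924 and -4.6324 rad) and z of magazine_empty in the frame of scanner below 0.036 m and horizontal distance between magazine_empty and scanner below 0.1 m); the robot touches nothing.
It fails at once if the full magazine is tipped over by more than 0.6 rad (angle between magazine_full's own z axis and vertical above 0.6 rad).
It fails at once if the full magazine is dropped or flung (faster than 1.2 m/s) (linear speed of magazine_full above 1.2 m/s).
It fails at once if the slide box, the bottle or the Petri dish is moved by more than 20 mm (distance of any of slide_box, oil_bottle, petri_dish from where it was at the start of the episode above 0.02 m).
It also fails if it takes over 72 s, if anything falls off the work surface, if the arm or the gripper's body presses on something with over 40 N, if the wrist force passes 120 N, or if a joint passes its speed limit or range.

## Robot

A 6-joint arm with a two-finger parallel gripper is mounted at the origin on the work surface. World frame = base frame: x ahead of the robot, y to its left, z up, the work surface at z = 0. Lengths are in m, angles in rad, forces in N, time in s.
With the tool pointing down it reaches from about 0.25 to 0.775 m from the base axis. Payload 4 kg.
Tool frame: the origin (TCP) lies at the centre of the arm's flange, where the gripper is bolted on; the fingertips stand 199 mm ahead of it and the grasp point (between the pads) lies 180 mm ahead of it (robot.tcp_to_tips is the z of the fingertips in the tool frame, in m); z points along the fingers, y is the line along which they close (so a half turn about z gives the same grasp; the last joint's range is limited). The gripper opens to 94 mm and grips with 3 to 60 N. Pads are 16 mm wide; open, the fingers measure 119 mm over their backs; the gripper's body (75 mm by 177 mm) begins 78 mm behind the grasp point.
Start: joints at [-1.406, 0.087, 1.371, -0, 1.684, -0.103], TCP at [0.146, -0.53, 0.405] pointing down, gripper open.
Joint ranges: [-3.1, 3.1], [-0.76, 2.03], [0.27, 2.55], [-1.08, 4.22], [0.17, 2.65], [-2.57, 2.57]. Speed limits (rad/s): [2.79, 2.79, 3.14, 3.14, 3.14, 3.14].

## Interface

Orientations are given as [roll, pitch, yaw] about the fixed x, y, z axes, in that order (R = Rz(yaw) Ry(pitch) Rx(roll)).
In Python, from bench import robot gives the robot as it stands.
- The arm moves only by the tool play_rows, never from a script. Its arguments are lists of equal length, an entry for each row: "translation": the shift along the tool's x, y, z scaled (see below), a list of three; "twist": the turn, a rotation vector about the tool's x, y, z scaled (see below), a list of three; "gripper": the opening, from -1 (shut) to 1 (fully open). A call has 1 to 8 rows; each row shifts and turns the commanded pose from where the row before left it, along the tool's axes as they then stand; what a row does not reach is not made up. The controller multiplies each number of a shift by 0.04 m and each number of a turn by 0.1 rad. A row lasts 1/10 s, in which the tool goes at most 50 mm and 8.59 degrees, less where a joint would pass 70% of its speed; a pose out of reach is approached as far as the arm can. A call with a number of a shift or a turn outside -1 to 1 is refused whole. A call with a gripper value outside its range is refused whole. The fingers move at their own pace and stop on an object; the grip force is fixed at half the most. Time passes only in rows, so rows that do not move let the fingers close. It gives the time, the measured TCP pose, the force, the opening and the grip force at its end, in the units of the state.
- robot.get_obs(): the state, without advancing time (a new reading comes with each control period).
- robot.snapshot(name): name is "scene" or "side" or "wrist"; returns the picture (420x560x3 uint8, red, green, blue); there is no depth.
- robot.camera_model(name): a dict with "camera_matrix" (3x3 intrinsics, pixels), "rvec" (rotation vector, rad) and "tvec" (3), from world to camera coordinates, as OpenCV has them. Camera axes: x right, y down, z forward; pixel columns grow to the right and rows downward; lengths in m; the calibration is good to about 2 mm. A picture is of the moment at which its call begins: read the wrist's pose just before it. camera_model takes no time and is no camera call; for the wrist camera it gives the pose at the moment of the call.
- robot.close_job(): hands the job in; it is judged then, once.
Trained networks look in the newest picture that a camera, given by its name, has taken for a name from the list of things; names that differ only in an ending like _2 or _b are one class to them, and where a whole thing is asked for, a point or a joint stands for the part that bears it (a point fixed in the world has none). Each returns a list of dicts, best first, with "score" (0 to 1); they miss things now and then, are a little off and sometimes report something else, mostly with a low value. They report only what shows in the picture. A call takes as long as a camera call. They do not tell look-alikes from the thing itself.
- robot.recognise(name, camera): "centre" ([x, y, z] in m, in world coordinates, good to about 4 mm: the middle of the surface that is visible of it).
- robot.spot_point(name, camera): "centre" ([x, y, z] in m, in world coordinates, good to about 4 mm: a listed point, or the origin of a listed thing).
The state is a dict: "time": time; "joint_positions": joint angles; "qvel": joint speeds; "joint_torque": joint torques, N m; "tool_pos": TCP position; "ee_rot": TCP orientation; "wrist_force": force on the tool from outside, world axes, zero at the start; "wrist_torque": the same for the moment, N m; "width": finger opening in m; "finger_force": force on a finger pad.
Only numpy, scipy, OpenCV 4.12 (cv2) and the standard library are available. Lean on these libraries where they do the work, as an engineer would, in place of code of your own. Each camera call takes 0.05 s, during which the arm holds its last target. There are 200 camera calls.

## Working session

There is one attempt and no reset: what is moved stays moved. The work goes in short steps, Python scripts to look and compute and a tool call to move; the robot and the scene stay as the last step left them, time stands still between calls to the robot, and variables do not carry over. Pictures are saved under pics/ and viewed, at most 10 in all, crops included, and the job is handed in when it is done.

Besides the shell and the picture viewer there is one more tool, called after ">>>" by a JSON object that holds its "fn" and its "kwargs". play_rows: Moves the arm, as the interface text tells. Its arguments: {"type":"object","properties":{"translation":{"type":"array","items":{"type":"array","items":{"type":"number","minimum":-1,"maximum":1}}},"twist":{"type":"array","items":{"type":"array","items":{"type":"number","minimum":-1,"maximum":1}}},"gripper":{"type":"array","items":{"type":"number"}}},"required":["translation","twist","gripper"]}

```bash
mkdir -p pics; ls
cat > h.py <<'E'
import numpy as np, cv2
from scipy.spatial.transform import Rotation as R
from bench import robot
def snap(c,fn):
    im=robot.snapshot(c); cv2.imwrite('pics/'+fn,im[:,:,::-1]); return im
E
python3 - <<'E'
from h import *
a=snap('scene','a.png');b=snap('side','b.png')
cv2.imwrite('pics/ab.png',cv2.resize(np.hstack([a,b])[:,:,::-1],(800,300)))
for c in ('scene','side'):
  for n in ('lid_bar','lid_hinge','scanner','opening','tray','slide_box','oil_bottle','petri_dish','magazine_full','magazine_empty','carousel_grip'):
    try: print(c,n,[(np.round(d['centre'],3).tolist(),round(d['score'],2)) for d in robot.spot_point(n,c)[:4]])
    except Exception as e: print(c,n,e)
o=robot.get_obs();print(o['time'],o['tool_pos'],o['ee_rot'],o['width'])
E
```

```text
pics
scene lid_bar [([0.588, -0.175, 0.134], 0.84)]
scene lid_hinge [([0.528, 0.167, 0.121], 0.83), ([0.715, -0.363, -0.003], 0.15)]
scene scanner [([0.552, 0.022, 0.004], 0.58), ([0.616, -0.489, 0.001], 0.44)]
scene opening [([0.569, -0.073, 0.112], 0.84)]
scene tray [([0.465, -0.687, 0.002], 0.93), ([0.253, -0.468, 0.006], 0.88), ([0.497, -0.32, -0.005], 0.76)]
scene slide_box [([0.714, -0.363, -0.003], 0.87)]
scene oil_bottle [([0.496, -0.48, 0.001], 0.53)]
scene petri_dish [([0.618, -0.492, -0.001], 0.86)]
scene magazine_full []
scene magazine_empty []
scene carousel_grip [([0.495, -0.481, 0.001], 0.43)]
side lid_bar [([0.586, -0.176, 0.135], 0.66)]
side lid_hinge [([0.528, 0.169, 0.119], 0.7)]
side scanner []
side opening [([0.565, -0.068, 0.112], 0.6)]
side tray [([0.462, -0.69, -0.002], 0.97)]
side slide_box [([0.712, -0.364, -0.002], 0.85)]
side oil_bottle [([0.498, -0.478, 0.002], 0.57)]
side petri_dish [([0.615, -0.488, -0.0], 0.7), ([0.498, -0.32, 0.001], 0.33)]
side magazine_full []
side magazine_empty []
side carousel_grip []
1.2 [ 0.14553197 -0.53040184  0.40470423] [ 3.14148021e+00 -1.24447878e-06  2.67806850e-01] 0.09387716898076158
```

View pics/a.png

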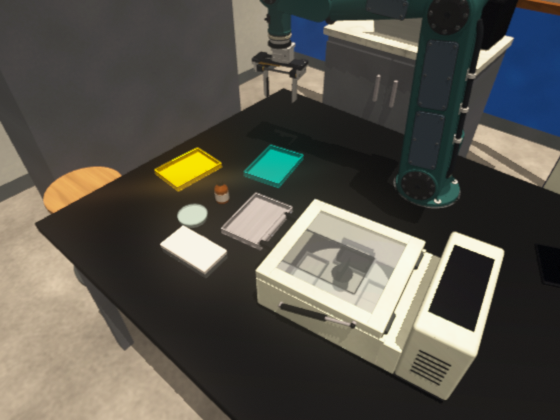

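View pics/b.png

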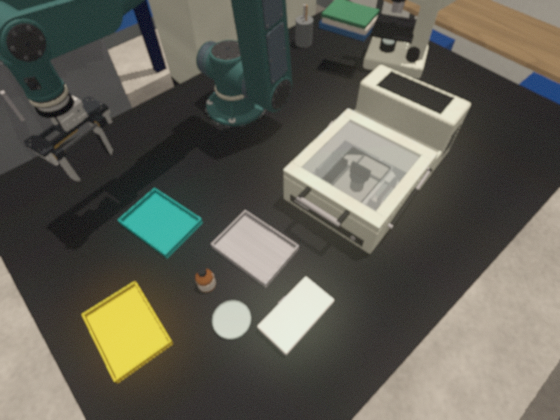

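Picture a/b: the steel tray is the grey one (side view at ~(255,247)) in front of the scanner. Teal and yellow are decoys. The lid is shut, with its bar facing the tray. I'll go above the bar now, gripper half open.

>>> {"fn": "play_rows", "kwargs": {"translation": [[0,0,0],[0.88,-0.49,0],[0.88,-0.49,0],[0.88,-0.49,0],[0.88,-0.49,0],[0.88,-0.49,0],[0.88,-0.49,0],[0.88,-0.49,0]], "twist": [[0,0,0.96],[0,0,0],[0,0,0],[0,0,0],[0,0,0],[0,0,0],[0,0,0],[0,0,0]], "gripper": [-0.15,-0.15,-0.15,-0.15,-0.15,-0.15,-0.15,-0.15]}}

```text
time: 2.0
tool_pos: [0.3659, -0.3518, 0.4049]
ee_rot: [3.141, -0.0, 0.172]
wrist_force: [0.7, 0.5, -0.1]
width: 0.04
finger_force: 0.0
```

>>> {"fn": "play_rows", "kwargs": {"translation": [[0.88,-0.49,0],[0.88,-0.49,0],[0.88,-0.49,0],[0.88,-0.49,0],[0.88,-0.49,0],[0.88,-0.49,0],[0.88,-0.49,0],[0,0,0]], "twist": [[0,0,0],[0,0,0],[0,0,0],[0,0,0],[0,0,0],[0,0,0],[0,0,0],[0,0,0]], "gripper": [-0.15,-0.15,-0.15,-0.15,-0.15,-0.15,-0.15,-0.15]}}

```text
time: 2.8
tool_pos: [0.5869, -0.1726, 0.4036]
ee_rot: [-3.14, -0.0, 0.177]
wrist_force: [-0.3, -0.6, 0.8]
width: 0.0401
finger_force: 0.0
```

```bash
cat >> h.py <<'E'
def pose():
    o=robot.get_obs(); return np.array(o['tool_pos']), R.from_euler('xyz',o['ee_rot']), o
def delta(target):
    p,r,o=pose(); d=r.inv().apply(np.array(target)-p)/0.04; return np.round(d,2)
E
python3 - <<'E'
from h import *
p,r,o=pose();print(o['time'],p,o['ee_rot'],o['width'],o['joint_positions'])
snap('wrist','c.png')
for n in('lid_bar','lid_hinge'):print([(np.round(d['centre'],4).tolist(),round(d['score'],2)) for d in robot.spot_point(n,'wrist')[:2]])
print(delta([.588,-.175,.314]))
E
```

```text
2.8 [ 0.58685506 -0.17256684  0.4036263 ] [-3.13977342e+00 -4.88002652e-04  1.77494623e-01] 0.040063204425809594 [-0.37910204  0.22575102  1.21521642  0.00181787  1.70117176  1.01443506]
[([0.5803, -0.1757, 0.1321], 0.73)]
[]
[ 0.1  -0.01  2.26]
```

View pics/c.png

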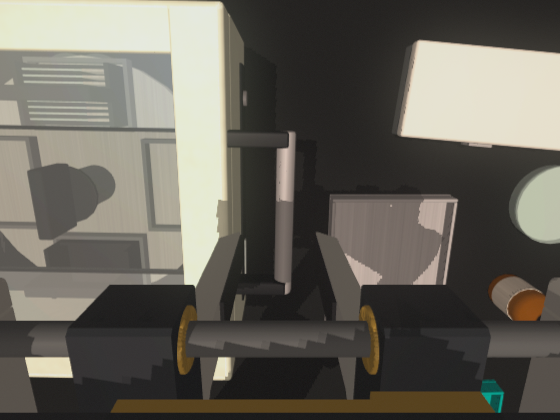

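The bar (cols ~280–292, rows 140–290) lies midway between the fingertips (cols 240 and 320), so I descend and close.

>>> {"fn": "play_rows", "kwargs": {"translation": [[0,0,0.75],[0,0,0.75],[0,0,0.75],[0,0,0],[0,0,0],[0,0,0],[0,0,0],[0,0,0]], "twist": [[0,0,0],[0,0,0],[0,0,0],[0,0,0],[0,0,0],[0,0,0],[0,0,0],[0,0,0]], "gripper": [-0.15,-0.15,-0.15,-0.15,-1,-1,-1,-1]}}

```text
time: 3.75
tool_pos: [0.5845, -0.1765, 0.317]
ee_rot: [3.137, -0.003, 0.171]
wrist_force: [-0.1, -2.5, 2.4]
width: 0.0133
finger_force: 30.0
```

>>> {"fn": "play_rows", "kwargs": {"translation": [[0,-0.03,-0.44],[0,-0.04,-0.44],[0,-0.07,-0.43],[0,-0.09,-0.43],[0,-0.11,-0.42],[0,-0.14,-0.42],[0,-0.15,-0.41],[0,-0.17,-0.4]], "twist": [[0,0,0],[0,0,0],[0,0,0],[0,0,0],[0,0,0],[0,0,0],[0,0,0],[0,0,0]], "gripper": [-1,-1,-1,-1,-1,-1,-1,-1]}}

```text
time: 4.55
tool_pos: [0.5792, -0.1453, 0.4526]
ee_rot: [3.135, -0.005, 0.17]
wrist_force: [3.7, -2.6, 0.6]
width: 0.0128
finger_force: 30.0
```

>>> {"fn": "play_rows", "kwargs": {"translation": [[0,-0.2,-0.39],[0,-0.21,-0.38],[0,-0.23,-0.37],[0,-0.25,-0.36],[0,-0.27,-0.34],[0,-0.28,-0.33],[0,0,0],[0,0,0]], "twist": [[0,0,0],[0,0,0],[0,0,0],[0,0,0],[0,0,0],[0,0,0],[0,0,0],[0,0,0]], "gripper": [-1,-1,-1,-1,-1,-1,-1,-1]}}

```text
time: 5.35
tool_pos: [0.5688, -0.0885, 0.5421]
ee_rot: [3.132, -0.012, 0.169]
wrist_force: [4.8, -6.8, 5.9]
width: 0.0131
finger_force: 30.0
```

>>> {"fn": "play_rows", "kwargs": {"translation": [[0,0,0],[0,0,-0.9],[0,0.3,-1],[0,1,-0.5],[0,1,0],[0,1,0],[0,1,0],[0,0.5,0]], "twist": [[0,0,0],[0,0,0],[0,0,0],[0,0,0],[0,0,0],[0,0,0],[0,0,0],[0,0,0]], "gripper": [0.2,0.2,0.2,0.2,0.2,0.2,0.2,0.2]}}

```text
time: 6.15
tool_pos: [0.6022, -0.2798, 0.6313]
ee_rot: [-3.14, 0.002, 0.17]
wrist_force: [1.4, -0.1, -0.8]
width: 0.0564
finger_force: 0.0
```

Run:
```python
from h import *
p,r,o=pose();print(o['time'],p,o['ee_rot'],o['width'],o['joint_positions'])
a=snap('scene','d1.png');b=snap('side','d2.png')
cv2.imwrite('pics/d.png',np.hstack([cv2.resize(a[180:400,230:520],(400,303)),cv2.resize(b[50:270,230:520],(400,303))])[:,:,::-1])
for n in('lid_bar','tray'):
  for c in('scene','side'):print(n,c,[(np.round(d['centre'],4).tolist(),round(d['score'],2)) for d in robot.spot_point(n,c)[:3]])
```

```text
6.15 [ 0.60217273 -0.27978771  0.63130296] [-3.13985913e+00  2.28674475e-03  1.69506113e-01] 0.05637099482152841 [-5.20271478e-01  4.82105354e-01  4.16761578e-01 -1.51104821e-04
  2.24559283e+00  8.80926486e-01]
lid_bar scene [([0.5576, 0.0224, 0.4398], 0.79)]
lid_bar side [([0.5527, 0.0309, 0.4441], 0.74)]
tray scene [([0.4954, -0.3202, -0.0024], 0.79), ([0.2551, -0.4662, 0.0076], 0.73), ([0.463, -0.6838, 0.0026], 0.58)]
tray side [([0.256, -0.4668, 0.0007], 0.82), ([0.4631, -0.6852, -0.0034], 0.61)]
```

View pics/d.png

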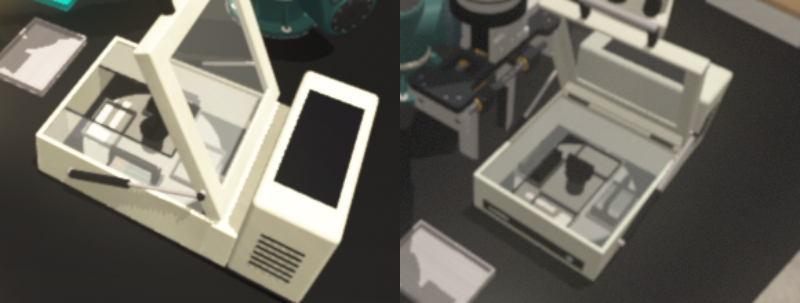

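>>> {"fn": "play_rows", "kwargs": {"translation": [[0,0,1],[0,0,1],[0,0,1],[0,0,1],[0,0,1],[0,-0.5,0],[0,-0.5,0],[0,-0.5,0]], "twist": [[0,0,0],[0,0,0],[0,0,0],[0,0,0],[0,0,0],[0,0,0],[0,0,0],[0,0,0]], "gripper": [0.1,0.1,0.1,0.1,0.1,0.1,0.1,0.1]}}

```text
time: 7.25
tool_pos: [0.5908, -0.215, 0.4338]
ee_rot: [3.141, -0.001, 0.174]
wrist_force: [0.3, -0.3, 0.3]
width: 0.0517
finger_force: 0.0
```

>>> {"fn": "play_rows", "kwargs": {"translation": [[0,-0.5,0],[0,-0.5,0],[0,-0.5,0],[0,-0.5,0],[0,0,0],[0,0,0],[0,0,0],[0,0,0]], "twist": [[0,0,0],[0,0,0],[0,0,0],[0,0,0],[0,0,0],[0,0,0],[0,0,0],[0,0,0]], "gripper": [0.1,0.1,0.1,0.1,0.1,0.1,0.1,0.1]}}

```text
time: 8.05
tool_pos: [0.5779, -0.1396, 0.4328]
ee_rot: [3.141, 0.0, 0.171]
wrist_force: [-0.3, -0.1, 0.3]
width: 0.0513
finger_force: 0.0
```

Run:
```python
from h import *
p,r,o=pose();print(o['time'],p,o['ee_rot'],o['width'],o['joint_positions'])
a=snap('wrist','e1.png');b=snap('side','e2.png')
cv2.imwrite('pics/e.png',np.hstack([cv2.resize(a,(400,300)),cv2.resize(b[50:270,230:520],(400,300))])[:,:,::-1])
for n in('lid_bar','magazine_full','magazine_empty','carousel_grip'):
  for c in('side','wrist'):print(n,c,[(np.round(d['centre'],4).tolist(),round(d['score'],2)) for d in robot.spot_point(n,c)[:3]])
print(robot.get_obs()['time'])
```

```text
8.05 [ 0.57788756 -0.13958904  0.4327507 ] [3.14142371e+00 4.43399899e-04 1.70586598e-01] 0.051259837544913214 [-3.32267253e-01  1.83908361e-01  1.20737548e+00 -3.67648678e-04
  1.75061590e+00  1.06787674e+00]
lid_bar side [([0.5316, 0.1472, 0.4721], 0.78)]
lid_bar wrist []
magazine_full side []
magazine_full wrist [([0.5698, -0.0766, 0.1081], 0.46), ([0.5535, 0.021, 0.1085], 0.4)]
magazine_empty side [([0.4684, 0.0091, 0.0316], 0.49)]
magazine_empty wrist [([0.4646, 0.0055, 0.0322], 0.57)]
carousel_grip side [([0.4673, 0.0076, 0.0324], 0.72), ([0.55, 0.0197, 0.1097], 0.69)]
carousel_grip wrist [([0.5497, 0.0201, 0.1048], 0.9)]
8.55
```

View pics/e.png

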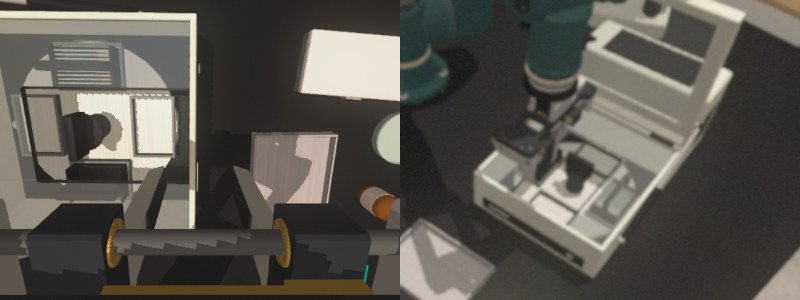

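The full magazine (white-striped slides, wrist ~(85,65)) is on the scanner's right (+world x) and the empty one on its left, so the carousel must turn −1.571. To keep joint 6 in range I turn the tool half a turn first.

>>> {"fn": "play_rows", "kwargs": {"translation": [[0,0,0],[0,0,0],[0,0,0],[0,0,0],[0,0,0],[0,0,0],[0,0,0],[0,0,0]], "twist": [[0,0,-1],[0,0,-1],[0,0,-1],[0,0,-1],[0,0,-1],[0,0,-1],[0,0,-1],[0,0,-1]], "gripper": [0.1,0.1,0.1,0.1,0.1,0.1,0.1,0.1]}}

```text
time: 9.35
tool_pos: [0.5777, -0.1387, 0.4331]
ee_rot: [3.141, 0.0, 0.976]
wrist_force: [0.8, 0.6, 0.3]
width: 0.0516
finger_force: 0.0
```

>>> {"fn": "play_rows", "kwargs": {"translation": [[0,0,0],[0,0,0],[0,0,0],[0,0,0],[0,0,0],[0,0,0],[0,0,0],[0,0,0]], "twist": [[0,0,-1],[0,0,-1],[0,0,-1],[0,0,-1],[0,0,-1],[0,0,-1],[0,0,-1],[0,0,-1]], "gripper": [0.1,0.1,0.1,0.1,0.1,0.1,0.1,0.1]}}

```text
time: 10.15
tool_pos: [0.5777, -0.1387, 0.4331]
ee_rot: [3.142, 0.0, 1.776]
wrist_force: [-0.0, 0.9, -0.1]
width: 0.0515
finger_force: 0.0
```

>>> {"fn": "play_rows", "kwargs": {"translation": [[0,0,0],[0,0,0],[0,0,0],[0,0,0],[0,0,0],[0,0,0],[0,0,0],[0,0,0]], "twist": [[0,0,-1],[0,0,-1],[0,0,-1],[0,0,-1],[0,0,-1],[0,0,-1],[0,0,-1],[0,0,-1]], "gripper": [0.1,0.1,0.1,0.1,0.1,0.1,0.1,0.1]}}

```text
time: 10.95
tool_pos: [0.5777, -0.1387, 0.4331]
ee_rot: [-3.142, 0.0, 2.576]
wrist_force: [0.2, -0.6, 0.8]
width: 0.0519
finger_force: 0.0
```

>>> {"fn": "play_rows", "kwargs": {"translation": [[0,0,0],[0,0,0],[0,0,0],[0,0,0],[0,0,0],[0,0,0],[0,0,0],[0,0,0]], "twist": [[0,0,-1],[0,0,-1],[0,0,-1],[0,0,-1],[0,0,-1],[0,0,-1],[0,0,-1],[0,0,-0.4]], "gripper": [0.1,0.1,0.1,0.1,0.1,0.1,0.1,0.1]}}

```text
time: 11.75
tool_pos: [0.5777, -0.1387, 0.4331]
ee_rot: [-3.141, 0.0, -2.969]
wrist_force: [-0.1, -0.1, 0.1]
width: 0.0521
finger_force: 0.0
```

Run:
```python
from h import *
p,r,o=pose();print(o['time'],p,o['ee_rot'],o['width'],o['joint_positions'])
print(delta([.551,.02,.288]))
```

```text
11.75 [ 0.57772644 -0.13870036  0.43311125] [-3.14145920e+00  4.91313537e-05 -2.96864912e+00] 0.05214540620641934 [-3.31004419e-01  1.82915436e-01  1.20782059e+00 -9.46675168e-05
  1.75074916e+00 -2.07476123e+00]
[-0.02  4.02  3.63]
```

>>> {"fn": "play_rows", "kwargs": {"translation": [[0,0.8,0],[0,0.8,0],[0,0.8,0],[0,0.8,0],[0,0.8,0],[0,0,0.6],[0,0,0],[0,0,0]], "twist": [[0,0,0],[0,0,0],[0,0,0],[0,0,0],[0,0,0],[0,0,0],[0,0,0],[0,0,0]], "gripper": [0.1,0.1,0.1,0.1,0.1,0.1,0.1,0.1]}}

```text
time: 12.55
tool_pos: [0.5506, 0.0188, 0.4088]
ee_rot: [-3.142, -0.001, -2.972]
wrist_force: [-0.6, 0.1, -0.0]
width: 0.0517
finger_force: 0.0
```

Run:
```python
from h import *
p,r,o=pose();print(o['time'],p,o['ee_rot'],o['width'])
a=snap('wrist','f.png')
for n in('carousel_grip','opening','magazine_full'):print(n,[(np.round(d['centre'],4).tolist(),round(d['score'],2)) for d in robot.spot_point(n,'wrist')[:3]])
print(delta([.551,.02,.288]))
```

```text
12.55 [0.55056492 0.01883176 0.40875597] [-3.14158452e+00 -1.36331184e-03 -2.97152452e+00] 0.05166712082008642
carousel_grip [([0.5496, 0.017, 0.1078], 0.8)]
opening [([0.549, 0.0196, 0.1095], 0.72), ([0.5686, -0.0745, 0.1072], 0.71)]
magazine_full [([0.6406, 0.0315, 0.0253], 0.72), ([0.5676, -0.0748, 0.1085], 0.62)]
[-0.    0.04  3.05]
```

View pics/f.png

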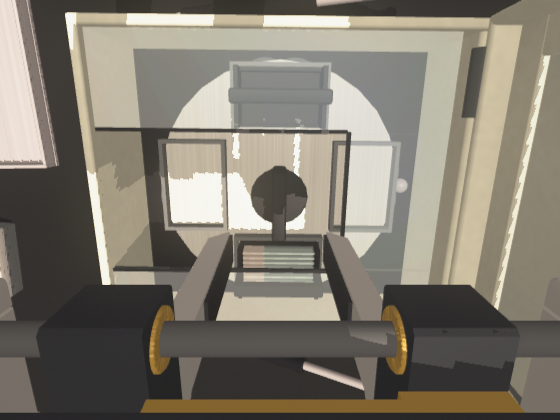

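The hub plate (col ~278) lies midway between the fingers (cols 232 and 328), so I descend, grip and turn.

>>> {"fn": "play_rows", "kwargs": {"translation": [[0,0,0.75],[0,0,0.75],[0,0,0.75],[0,0,0.75],[0,0,0],[0,0,0],[0,0,0],[0,0,0]], "twist": [[0,0,0],[0,0,0],[0,0,0],[0,0,0],[0,0,0],[0,0,0],[0,0,0],[0,0,0]], "gripper": [0.1,0.1,0.1,0.1,0.1,-1,-1,-1]}}

```text
time: 13.55
tool_pos: [0.5514, 0.0188, 0.2916]
ee_rot: [-3.14, 0.004, -2.972]
wrist_force: [0.1, 0.1, -0.1]
width: 0.0311
finger_force: 0.0
```

>>> {"fn": "play_rows", "kwargs": {"translation": [[0,0,0],[0,0,0],[0,0,0],[0,0,0],[0,0,0],[0,0,0],[0,0,0],[0,0,0]], "twist": [[0,0,0],[0,0,0.7],[0,0,0.8],[0,0,0.8],[0,0,0.8],[0,0,0.8],[0,0,0.8],[0,0,0.8]], "gripper": [-1,-1,-1,-1,-1,-1,-1,-1]}}

```text
time: 14.35
tool_pos: [0.551, 0.0201, 0.2902]
ee_rot: [3.138, 0.001, 2.76]
wrist_force: [1.4, 3.7, 0.9]
width: 0.0114
finger_force: 30.0
```

>>> {"fn": "play_rows", "kwargs": {"translation": [[0,0,0],[0,0,0],[0,0,0],[0,0,0],[0,0,0],[0,0,0],[0,0,0],[0,0,0]], "twist": [[0,0,0.8],[0,0,0.8],[0,0,0.8],[0,0,0.8],[0,0,0.8],[0,0,0.8],[0,0,0.8],[0,0,0.8]], "gripper": [-1,-1,-1,-1,-1,-1,-1,-1]}}

```text
time: 15.15
tool_pos: [0.5513, 0.0205, 0.2902]
ee_rot: [3.136, -0.001, 2.12]
wrist_force: [3.5, 5.4, -0.4]
width: 0.0117
finger_force: 30.0
```

>>> {"fn": "play_rows", "kwargs": {"translation": [[0,0,0],[0,0,0],[0,0,0],[0,0,0],[0,0,0],[0,0,0],[0,0,0],[0,0,0]], "twist": [[0,0,0.8],[0,0,0.8],[0,0,0.8],[0,0,0.8],[0,0,0.6],[0,0,0],[0,0,0],[0,0,0]], "gripper": [-1,-1,-1,-1,-1,-1,-1,-1]}}

```text
time: 15.95
tool_pos: [0.5517, 0.0204, 0.2902]
ee_rot: [3.136, -0.003, 1.742]
wrist_force: [4.8, 4.1, -1.4]
width: 0.0118
finger_force: 30.1
```

>>> {"fn": "play_rows", "kwargs": {"translation": [[0,0,0],[0,0,0],[0,0,0],[0,0,-0.7],[0,0,-0.9],[0,0,-0.9],[0,0,-0.5],[0,0,0]], "twist": [[0,0,0],[0,0,0],[0,0,0],[0,0,0],[0,0,0],[0,0,0],[0,0,0],[0,0,0]], "gripper": [-0.2,-0.1,0.1,0.1,0.1,0.1,0.1,0.1]}}

```text
time: 16.75
tool_pos: [0.5509, 0.0187, 0.4135]
ee_rot: [3.134, 0.002, 1.741]
wrist_force: [0.4, 0.5, 0.7]
width: 0.0518
finger_force: 0.0
```

Run:
```python
from h import *
p,r,o=pose();print(o['time'],p,o['ee_rot'],o['width'],o['joint_positions'])
a=snap('wrist','g1.png');b=snap('side','g2.png');
cv2.imwrite('pics/g.png',np.hstack([cv2.resize(a,(400,300)),cv2.resize(b[50:270,230:520],(400,300))])[:,:,::-1])
for n in('carousel_grip','magazine_full','magazine_empty'):
  for c in('wrist','side'):print(n,c,[(np.round(d['centre'],4).tolist(),round(d['score'],2)) for d in robot.spot_point(n,c)[:3]])
```

```text
16.75 [0.55087861 0.01869815 0.41350963] [3.13368267e+00 2.26307355e-03 1.74140025e+00] 0.051788129084975786 [-6.88487024e-02  8.56334038e-02  1.35507659e+00 -3.24844670e-04
  1.69266164e+00 -2.39502396e-01]
carousel_grip wrist [([0.5536, 0.0213, 0.1063], 0.75)]
carousel_grip side []
magazine_full wrist [([0.5671, -0.0696, 0.0259], 0.96), ([0.5513, 0.0201, 0.1043], 0.65)]
magazine_full side [([0.5694, -0.0695, 0.0269], 0.76)]
magazine_empty wrist []
magazine_empty side [([0.5419, 0.1126, 0.0315], 0.91)]
```

View pics/g.png

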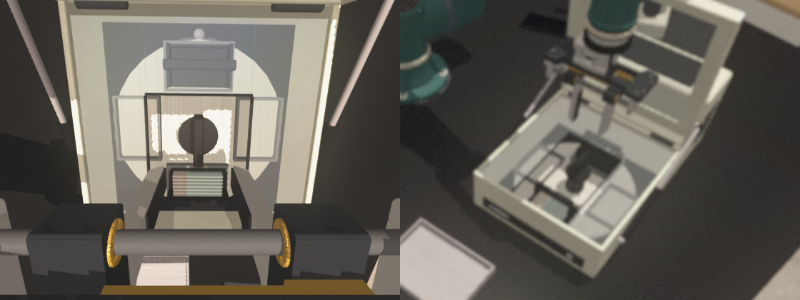

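Carousel clicked in: the full magazine stands at the opening, wrist crop ~(198,183). Now I turn the tool back so it closes across the magazine's top bar.

>>> {"fn": "play_rows", "kwargs": {"translation": [[0,0,0],[0,0,0],[0,0,0],[0,0,0],[0,0,0],[0,0,0],[0,0,0],[0,0,0]], "twist": [[0,0,1],[0,0,1],[0,0,1],[0,0,1],[0,0,1],[0,0,1],[0,0,1],[0,0,1]], "gripper": [0,0,0,0,0,0,0,0]}}

```text
time: 17.95
tool_pos: [0.5506, 0.019, 0.4083]
ee_rot: [-3.141, 0.001, 0.938]
wrist_force: [0.3, 0.2, -0.2]
width: 0.047
finger_force: 0.0
```

>>> {"fn": "play_rows", "kwargs": {"translation": [[0,0,0],[0,0,0],[0,0,0],[0,0,0],[0,0,0],[0,0,0],[0,0,0],[0,0,0]], "twist": [[0,0,1],[0,0,1],[0,0,1],[0,0,1],[0,0,1],[0,0,1],[0,0,1],[0,0,0.7]], "gripper": [0,0,0,0,0,0,0,0]}}

```text
time: 18.75
tool_pos: [0.5506, 0.0189, 0.4083]
ee_rot: [-3.141, 0.001, 0.168]
wrist_force: [0.6, 0.6, 0.6]
width: 0.0471
finger_force: 0.0
```

Run:
```python
from h import *
p,r,o=pose();print(o['time'],p,o['ee_rot'],o['width'],o['joint_positions'])
print(delta([.568,-.0705,.275]))
```

```text
18.75 [0.55062124 0.01893746 0.40826969] [-3.14139317e+00  1.34454501e-03  1.68374457e-01] 0.04712462986794292 [-6.85008668e-02  8.91501836e-02  1.36158454e+00 -1.22509938e-04
  1.69221174e+00  1.33390638e+00]
[0.06 2.28 3.33]
```

>>> {"fn": "play_rows", "kwargs": {"translation": [[0.06,0.57,0],[0,0.57,0],[0,0.57,0],[0,0.57,0],[0,0,0.7],[0,0,0.6],[0,0,0],[0,0,0]], "twist": [[0,0,0],[0,0,0],[0,0,0],[0,0,0],[0,0,0],[0,0,0],[0,0,0],[0,0,0]], "gripper": [0,0,0,0,0,0,0,0]}}

```text
time: 19.55
tool_pos: [0.5686, -0.0705, 0.3566]
ee_rot: [-3.141, 0.002, 0.172]
wrist_force: [-0.3, 0.4, 0.8]
width: 0.0469
finger_force: 0.0
```

Run:
```python
from h import *
p,r,o=pose();print(o['time'],p,o['ee_rot'],o['width'])
a=snap('wrist','i.png')
for n in('carousel_grip','magazine_full'):print(n,[(np.round(d['centre'],4).tolist(),round(d['score'],2)) for d in robot.spot_point(n,'wrist')[:3]])
print(delta([.568,-.0705,.275]))
```

```text
19.55 [ 0.5685562  -0.07045473  0.35656599] [-3.14100897e+00  1.58838423e-03  1.71837651e-01] 0.04685541843311431
carousel_grip [([0.5506, 0.0196, 0.1085], 0.69)]
magazine_full [([0.5687, -0.0698, 0.0285], 0.59)]
[-0.03 -0.    2.1 ]
```

View pics/i.png

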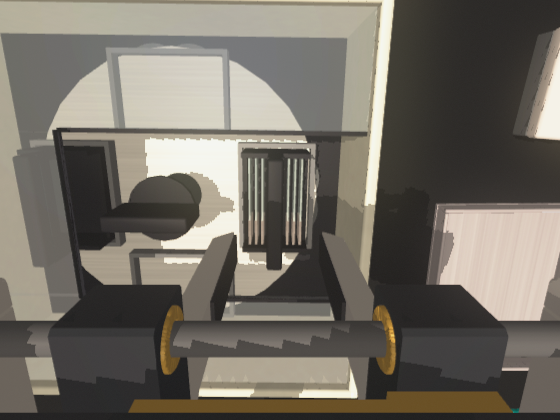

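The top bar (col ~275) is centred between the fingers and parallel to the pads, so I descend, close and check before lifting.

>>> {"fn": "play_rows", "kwargs": {"translation": [[0,0,0.7],[0,0,0.7],[0,0,0.6],[0,0,0],[0,0,0],[0,0,0],[0,0,0],[0,0,0]], "twist": [[0,0,0],[0,0,0],[0,0,0],[0,0,0],[0,0,0],[0,0,0],[0,0,0],[0,0,0]], "gripper": [0,0,0,0,-1,-1,-1,-1]}}

```text
time: 20.5
tool_pos: [0.569, -0.0706, 0.2787]
ee_rot: [3.14, -0.003, 0.172]
wrist_force: [-0.7, -1.0, -0.3]
width: 0.0184
finger_force: 0.0
```

>>> {"fn": "play_rows", "kwargs": {"translation": [[0,0,0],[0,0,-0.3],[0,0,-0.4],[0,0,-0.5],[0,0,-0.6],[0,0,-0.6],[0,0,-0.6],[0,0,-0.4]], "twist": [[0,0,0],[0,0,0],[0,0,0],[0,0,0],[0,0,0],[0,0,0],[0,0,0],[0,0,0]], "gripper": [-1,-1,-1,-1,-1,-1,-1,-1]}}

```text
time: 21.3
tool_pos: [0.5685, -0.0705, 0.4161]
ee_rot: [3.14, -0.003, 0.172]
wrist_force: [-0.2, 0.6, -1.2]
width: 0.0121
finger_force: 30.0
```

Run:
```python
from h import *
p,r,o=pose();print(o['time'],p,o['ee_rot'],o['width'],o['wrist_force'])
a=snap('wrist','j1.png');b=snap('side','j2.png');
cv2.imwrite('pics/j.png',np.hstack([cv2.resize(a,(400,300)),cv2.resize(b[50:270,230:520],(400,300))])[:,:,::-1])
for n in('tray','magazine_full','lid_bar'):
  for c in('wrist','side'):print(n,c,[(np.round(d['centre'],4).tolist(),round(d['score'],2)) for d in robot.spot_point(n,c)[:3]])
print(delta([.4965,-.32,p[2]]))
```

```text
21.3 [ 0.56848917 -0.07053228  0.41606781] [ 3.14010646e+00 -2.90521068e-03  1.71740542e-01] 0.012092308955289555 [-0.20755216  0.55780119 -1.22115929]
tray wrist [([0.4976, -0.3184, 0.0007], 0.67)]
tray side [([0.464, -0.6868, -0.005], 0.98), ([0.2559, -0.4668, -0.0021], 0.87), ([0.4967, -0.3225, 0.0025], 0.8)]
magazine_full wrist [([0.5681, -0.069, 0.1663], 0.78), ([0.708, -0.3671, 0.0017], 0.56), ([0.5397, 0.1097, 0.0306], 0.37)]
magazine_full side [([0.5711, -0.0694, 0.1702], 0.66)]
lid_bar wrist []
lid_bar side [([0.5347, 0.1497, 0.4729], 0.95), ([0.5529, 0.0209, 0.1107], 0.24)]
[-2.84  5.84 -0.12]
```

View pics/j.png

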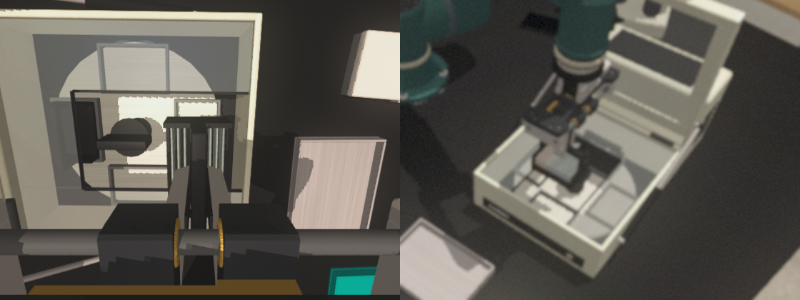

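The magazine hangs upright in the grip and the tray is visible ahead. Carrying it over.

>>> {"fn": "play_rows", "kwargs": {"translation": [[-0.13,0.25,0],[-0.22,0.45,0],[-0.26,0.54,0],[-0.26,0.54,0],[-0.26,0.54,0],[-0.26,0.54,0],[-0.26,0.54,0],[-0.26,0.54,0]], "twist": [[0,0,0],[0,0,0],[0,0,0],[0,0,0],[0,0,0],[0,0,0],[0,0,0],[0,0,0]], "gripper": [-1,-1,-1,-1,-1,-1,-1,-1]}}

```text
time: 22.5
tool_pos: [0.5194, -0.2405, 0.4125]
ee_rot: [-3.141, 0.001, 0.171]
wrist_force: [0.1, -0.2, -2.6]
width: 0.012
finger_force: 30.0
```

>>> {"fn": "play_rows", "kwargs": {"translation": [[-0.26,0.54,0],[-0.26,0.54,0],[-0.22,0.45,0],[-0.14,0.28,0],[-0.05,0.09,0],[0,0,0.4],[0,0,0.6],[0,0,0.6]], "twist": [[0,0,0],[0,0,0],[0,0,0],[0,0,0],[0,0,0],[0,0,0],[0,0,0],[0,0,0]], "gripper": [-1,-1,-1,-1,-1,-1,-1,-1]}}

```text
time: 23.3
tool_pos: [0.4967, -0.3196, 0.3489]
ee_rot: [3.141, -0.001, 0.173]
wrist_force: [1.1, 0.2, -1.5]
width: 0.0116
finger_force: 30.0
```

Run:
```python
from h import *
p,r,o=pose();print(o['time'],p,o['ee_rot'],o['width'],o['wrist_force'])
robot.snapshot('wrist');robot.snapshot('scene')
for n in('tray','magazine_full'):
  for c in('wrist','scene'):print(n,c,[(np.round(d['centre'],4).tolist(),round(d['score'],2)) for d in robot.spot_point(n,c)[:3]])
print(delta([.4965,-.32,.252]))
```

```text
23.3 [ 0.49673473 -0.3196171   0.34887787] [ 3.14093057e+00 -1.12622899e-03  1.72519478e-01] 0.01160338000536455 [ 1.06387486  0.17732409 -1.51311089]
tray wrist []
tray scene [([0.4934, -0.3187, -0.0052], 0.97), ([0.467, -0.6881, 0.0017], 0.61), ([0.2549, -0.4668, 0.005], 0.59)]
magazine_full wrist [([0.4966, -0.3194, 0.0945], 0.58)]
magazine_full scene [([0.4951, -0.3184, 0.0947], 0.97)]
[-0.02 -0.01  2.48]
```

>>> {"fn": "play_rows", "kwargs": {"translation": [[0,0,0.6],[0,0,0.6],[0,0,0.5],[0,0,0.4],[0,0,0.2],[0,0,0.08],[0,0,0.04],[0,0,0]], "twist": [[0,0,0],[0,0,0],[0,0,0],[0,0,0],[0,0,0],[0,0,0],[0,0,0],[0,0,0]], "gripper": [-1,-1,-1,-1,-1,-1,-1,-1]}}

```text
time: 24.4
tool_pos: [0.4969, -0.3203, 0.2535]
ee_rot: [3.14, -0.001, 0.172]
wrist_force: [-0.1, -0.0, -0.9]
width: 0.0119
finger_force: 30.0
```

>>> {"fn": "play_rows", "kwargs": {"translation": [[0,0,0.03],[0,0,0]], "twist": [[0,0,0],[0,0,0]], "gripper": [-1,-1]}}

```text
time: 24.6
tool_pos: [0.4968, -0.3202, 0.2518]
ee_rot: [3.141, -0.001, 0.172]
wrist_force: [0.4, -0.2, -0.8]
width: 0.0118
finger_force: 30.0
```

Within about a millimetre of the floor. Releasing gently and backing off straight up.

>>> {"fn": "play_rows", "kwargs": {"translation": [[0,0,0],[0,0,0],[0,0,0],[0,0,0],[0,0,-0.4],[0,0,-0.7],[0,0,-0.9],[0,0,-0.9]], "twist": [[0,0,0],[0,0,0],[0,0,0],[0,0,0],[0,0,0],[0,0,0],[0,0,0],[0,0,0]], "gripper": [-0.6,-0.4,-0.2,-0.1,-0.1,-0.1,-0.1,-0.1]}}

```text
time: 25.4
tool_pos: [0.4964, -0.32, 0.3678]
ee_rot: [-3.141, 0.001, 0.172]
wrist_force: [0.3, -0.1, 0.5]
width: 0.0426
finger_force: 0.0
```

Run:
```python
from h import *
p,r,o=pose();print(o['time'],p,o['width'],o['wrist_force'])
a=snap('wrist','k1.png');b=snap('side','k2.png');
cv2.imwrite('pics/k.png',np.hstack([cv2.resize(a,(400,300)),cv2.resize(b[50:350,130:530],(400,300))])[:,:,::-1])
for n in('magazine_full','lid_bar','magazine_empty'):print(n,[(np.round(d['centre'],4).tolist(),round(d['score'],2)) for d in robot.spot_point(n,'side')[:3]])
```

```text
25.4 [ 0.49642904 -0.31998628  0.3678468 ] 0.042551727387766324 [ 0.26934916 -0.10582012  0.5326709 ]
magazine_full [([0.4967, -0.3141, 0.0062], 0.6)]
lid_bar [([0.5332, 0.1499, 0.473], 0.63), ([0.4998, -0.4787, 0.0022], 0.34)]
magazine_empty [([0.5428, 0.1078, 0.0318], 0.64), ([0.5522, 0.0206, 0.1085], 0.43)]
```

View pics/k.png

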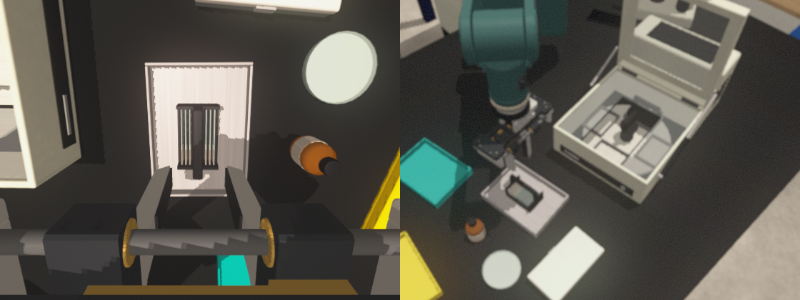

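The magazine stands upright in the middle of the steel tray (wrist crop ~(198,140)), the lid is open and the other things haven't moved.

```bash
python3 -c "
from bench import robot
print(robot.close_job())"
```

```text
the job is handed in; nothing more can be done
None
```

The job is handed in at about 25 s of the 72 s allowed. The final pictures showed the full magazine upright in the steel tray, the lid open, the carousel clicked in with the empty magazine in its pocket, and the box, bottle and dish not visibly moved; no verdict came back on hand-in.

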